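# Load chills into a core box

## Task

Make the core box ready for vibrating: first turn the vibration dial until its pointer reads zero, before any chill is lifted, and slide the yellow cover of the core box fully open. Then drop every copper-coloured chill from the mat, one by one, into a free pocket of the core box so that each sits flat on the pocket floor, and finally slide the cover fully shut over them. Leave the dial at zero and do not disturb the hammer, the oil bottle or the mug.

Things in the scene. Friction and masses are not known exactly. Their poses are not given: they have to be found in the camera images.
- dial (a joint): angle (rad) of the black dial knob on top of the grey vibration control box. 0 = the white pointer reads zero (at the broad red mark of the scale); positive = pointer turned clockwise from zero, seen from above; it can turn from -2.6 to 2.6 and stays where it is left (friction about 0.04 N m). It starts somewhere from 0.8 to 2.3.
- dial_grip (a point): point on the dial's axis (turns with the dial), 63 mm above the bench, 10 mm below the top of the knob. The knob is a bar 44 mm long, 14 mm thick and 32 mm high, from 41 to 73 mm above the bench; the point's x axis runs along the bar and along the pointer, z is up.
- control: grey vibration control box, fixed to the bench, 90 x 90 mm and 40 mm high, origin at the centre of its underside; the dial's axis is its vertical centre line; the red zero mark lies towards its +x side.
- corebox: core box, fixed to the bench. Origin on the bench under the centre of its aluminium pocket block (160 mm along its x, 130 mm along its y, top 20 mm above the bench). Two green guide rails run along its y at x = +-89 mm (14 mm wide, tops at 50 mm), from y = -228 to +68 mm. The sliding cover runs between them, and stands beyond the block's -y side when open.
- cover (a joint): travel (m) of the yellow sliding cover along the core box's +y: 0 = fully open, 0.16 = shut against its stop, over the pockets; it starts at 0.14 to 0.16. Friction about 2 N; stays where it is left. A sheet 178 x 120 (along y) x 4 mm, underside 42 mm above the bench: it passes 6 mm over seated chills, jams on others and cannot be lifted off.
- cover_handle (a point): grip point of the cover's black handle: a bar at the middle of the cover, 56 mm along the core box's x, 14 mm thick along its y, standing from 46 to 80 mm above the bench; the point is 66 mm above the bench and moves with the cover. With the cover shut it lies over the core box's origin.
- pocket0 (a point): pocket 0 of the core box, at x = -50, y = -35 mm of the core box: a round bore 38 mm wide and 14 mm deep from the block's top (floor 6 mm above the bench). The point is where the centre of a seated chill lies, 21 mm above the bench, that is 1 mm above the block's top. All pockets start empty; any chill fits any pocket.
- pocket1 (a point): pocket 1 of the core box, at x = 0, y = -35 mm of the core box: a round bore 38 mm wide and 14 mm deep from the block's top (floor 6 mm above the bench). The point is where the centre of a seated chill lies, 21 mm above the bench, that is 1 mm above the block's top. All pockets start empty; any chill fits any pocket.
- pocket2 (a point): pocket 2 of the core box, at x = 50, y = -35 mm of the core box: a round bore 38 mm wide and 14 mm deep from the block's top (floor 6 mm above the bench). The point is where the centre of a seated chill lies, 21 mm above the bench, that is 1 mm above the block's top. All pockets start empty; any chill fits any pocket.
- pocket3 (a point): pocket 3 of the core box, at x = -50, y = 35 mm of the core box: a round bore 38 mm wide and 14 mm deep from the block's top (floor 6 mm above the bench). The point is where the centre of a seated chill lies, 21 mm above the bench, that is 1 mm above the block's top. All pockets start empty; any chill fits any pocket.
- pocket4 (a point): pocket 4 of the core box, at x = 0, y = 35 mm of the core box: a round bore 38 mm wide and 14 mm deep from the block's top (floor 6 mm above the bench). The point is where the centre of a seated chill lies, 21 mm above the bench, that is 1 mm above the block's top. All pockets start empty; any chill fits any pocket.
- pocket5 (a point): pocket 5 of the core box, at x = 50, y = 35 mm of the core box: a round bore 38 mm wide and 14 mm deep from the block's top (floor 6 mm above the bench). The point is where the centre of a seated chill lies, 21 mm above the bench, that is 1 mm above the block's top. All pockets start empty; any chill fits any pocket.
- chill0: chill: plain copper-coloured metal cylinder, 32 mm across and 30 mm high, 0.13 to 0.25 kg, standing upright on the bench on the black mat (1 mm thin, look only); origin at its centre, 15 mm above the bench, z along its axis; either end may be down. Seated in a pocket, its top stands 16 mm above the block's top. Four to six of the six are present.
- chill1: chill: plain copper-coloured metal cylinder, 32 mm across and 30 mm high, 0.13 to 0.25 kg, standing upright on the bench on the black mat (1 mm thin, look only); origin at its centre, 15 mm above the bench, z along its axis; either end may be down. Seated in a pocket, its top stands 16 mm above the block's top. Four to six of the six are present.
- chill2: chill: plain copper-coloured metal cylinder, 32 mm across and 30 mm high, 0.13 to 0.25 kg, standing upright on the bench on the black mat (1 mm thin, look only); origin at its centre, 15 mm above the bench, z along its axis; either end may be down. Seated in a pocket, its top stands 16 mm above the block's top. Four to six of the six are present.
- chill3: chill: plain copper-coloured metal cylinder, 32 mm across and 30 mm high, 0.13 to 0.25 kg, standing upright on the bench on the black mat (1 mm thin, look only); origin at its centre, 15 mm above the bench, z along its axis; either end may be down. Seated in a pocket, its top stands 16 mm above the block's top. Four to six of the six are present.
- chill4: chill: plain copper-coloured metal cylinder, 32 mm across and 30 mm high, 0.13 to 0.25 kg, standing upright on the bench on the black mat (1 mm thin, look only); origin at its centre, 15 mm above the bench, z along its axis; either end may be down. Seated in a pocket, its top stands 16 mm above the block's top. Four to six of the six are present.
- chill5: chill: plain copper-coloured metal cylinder, 32 mm across and 30 mm high, 0.13 to 0.25 kg, standing upright on the bench on the black mat (1 mm thin, look only); origin at its centre, 15 mm above the bench, z along its axis; either end may be down. Seated in a pocket, its top stands 16 mm above the block's top. Four to six of the six are present.
- hammer: bystander: hammer lying on the bench at the right
- oilcan: bystander: small blue bottle with a red cap, 130 mm high, standing at the far side
- mug: bystander: white mug, 90 mm high, standing at the far right
Not all that is in view belongs to the job. What is shaped like the chill5 but green or white is not meant.

How it is judged:
By the outcome, as a careful person would: the job done as asked, in the order asked, and still so for the second after the job is handed in, with the robot touching nothing.
Of chill0, chill1, chill2, chill3, chill4, chill5 only 4 to 6 are there at a start; the rules pass over those that are not, and their reading is None.
At some moment in a run one of chill0, chill1, chill2, chill3, chill4, chill5 may be knocked a few centimetres aside while the robot is not near it.
It also fails if it takes over 210 s, if anything falls off the work surface, if the arm or the gripper's body presses on something with over 40 N, if the wrist force passes 120 N, or if a joint passes its speed limit or range.

## Robot

A 6-joint arm with a two-finger parallel gripper is mounted at the origin on the work surface. World frame = base frame: x ahead of the robot, y to its left, z up, the work surface at z = 0. Lengths are in m, angles in rad, forces in N, time in s.
With the tool pointing down it reaches from about 0.3 to 0.825 m from the base axis. Payload 5.4 kg.
Tool frame: the origin (TCP) lies at the very end of the fingers, on their centre line; the grasp point (between the pads) lies 19 mm behind it; z points along the fingers, y is the direction in which the jaws open and shut (so a half turn about z gives the same grasp; the last joint's range is limited). The gripper opens to 92 mm and grips with 3 to 60 N. Pads are 20 mm wide; open, the fingers measure 128 mm over their backs; the gripper's body (75 mm by 189 mm) begins 69 mm behind the grasp point.
Start: joints at [0.967, 0.158, 1.597, -0, 1.386, -0.21], TCP at [0.221, 0.531, 0.215] pointing down, gripper open.
Joint ranges: [-2.91, 2.91], [-0.94, 2.29], [0.18, 2.7], [-1.29, 4.43], [0.17, 2.64], [-3, 3]. Speed limits (rad/s): [2.57, 2.57, 3.14, 3.14, 3.14, 3.14].

## Interface

Orientations are given as a unit quaternion [x, y, z, w].
In Python, from rig import r, command_gripper, optics gives the robot as it stands. Calls block until the motion is done:
- r.move_pose(position, orientation): joint-space move of the TCP to a pose.
- r.move_l(position, rotation=None, v=0.15): straight line of the TCP; rotation=None keeps the orientation; v is the mean speed in m/s.
- r.move_joints(angles): joint-space move.
- command_gripper(opening, effort=None): opening from 0.0 (shut) to 1.0 (fully open); effort is the grip in N (None keeps the last); returns when the fingers have stopped.
- r.sleep(seconds).
- r.solve_ik(position, orientation): joint angles nearest the present ones, or None.
- r.read_state(): the state.
- optics.capture(name): name is "scene" or "top" or "wrist"; returns a dict with "color" (400x640x3 uint8, blue, green, red), "z_map" (400x640 float32, m along the optical axis (not along the pixel's ray), 0 where there is no reading), "intrinsics" (3x3 intrinsics, pixels), "R" (3x3) and "t" (3): a world point X has camera coordinates R X + t. Camera axes: x right, y down, z forward; pixel columns grow to the right and rows downward; lengths in m; the calibration is good to about 2 mm. A picture is of the moment at which its call begins.
A pose or a line that the arm cannot do raises r.MotionError and nothing moves.
- r.hand_in(): hands the job in, once; it reports no verdict.
The state is a dict: "clock": time; "joints": joint angles; "dq": joint speeds; "tau": joint torques, N m; "tool_pos": TCP position; "ee_rot": TCP orientation; "force": force on the tool from outside, world axes, zero at the start; "torque": the same for the moment, N m; "opening": opening from 0.0 (shut) to 1.0 (fully open).
Only numpy, scipy, OpenCV 4.12 (cv2) and the standard library are available. Lean on these libraries where they do the work, as an engineer would, in place of code of your own. Each camera call takes 0.05 s, during which the arm holds its last target.

## Working session

There is one attempt and no reset: what is moved stays moved. The work goes in short steps, each a Python script; the robot and the scene stay as the last script left them, time stands still between calls to the robot, and variables do not carry over. Pictures are saved under pics/ and viewed, and the job is handed in when it is done.

```bash
mkdir -p pics; ls
python3 - <<'E'
from rig import r, command_gripper, optics
import cv2
print(r.read_state())
for n in ("scene","top","wrist"):
    c=optics.capture(n); cv2.imwrite(f"pics/{n}0.png",c["color"]); print(n,c["intrinsics"].tolist(),c["R"].round(3).tolist(),c["t"].round(3).tolist())
E
```

```text
pics
{'clock': 0.0, 'joints': array([ 9.66904024e-01,  1.59053927e-01,  1.59821862e+00, -3.40466612e-05,
        1.38615531e+00, -2.10097414e-01]), 'dq': array([ 1.02748389e-03, -9.35208931e-05, -4.50967116e-04,  1.69350215e-03,
       -2.72598993e-04,  4.85056384e-04]), 'tau': array([ 2.27790115e-03, -3.85555995e+01, -3.22124219e+01,  7.02946424e-02,
        3.75558715e-02, -1.47717319e-04]), 'tool_pos': array([0.22029774, 0.53046211, 0.21362298]), 'ee_rot': array([ 1.95624506e-01,  9.80678444e-01, -8.49272311e-04, -3.47870542e-04]), 'force': array([-0.24129613,  0.2361724 , -0.76642553]), 'torque': array([ 0.03596049, -0.03943182, -0.00197808]), 'opening': 1.0054898285024891}
scene [[402.2740882416687, 0.0, 321.30853057402305], [0.0, 402.2740882416687, 200.29281867462805], [0.0, 0.0, 1.0]] [[-0.891, 0.455, 0.002], [0.286, 0.562, -0.776], [-0.354, -0.691, -0.631]] [0.561, -0.131, 1.334]
top [[361.4901441957141, 0.0, 321.4072886761828], [0.0, 361.4901441957141, 197.96308893636427], [0.0, 0.0, 1.0]] [[-0.011, -1.0, 0.022], [-0.989, 0.008, -0.147], [0.147, -0.023, -0.989]] [-0.016, 0.637, 1.147]
wrist [[342.1852511109667, 0.0, 307.50508693474393], [0.0, 342.1852511109667, 198.94418619302266], [0.0, 0.0, 1.0]] [[0.384, 0.923, -0.001], [0.895, -0.372, 0.245], [0.226, -0.095, -0.97]] [-0.574, -0.027, 0.39]
```

View pics/top0.png

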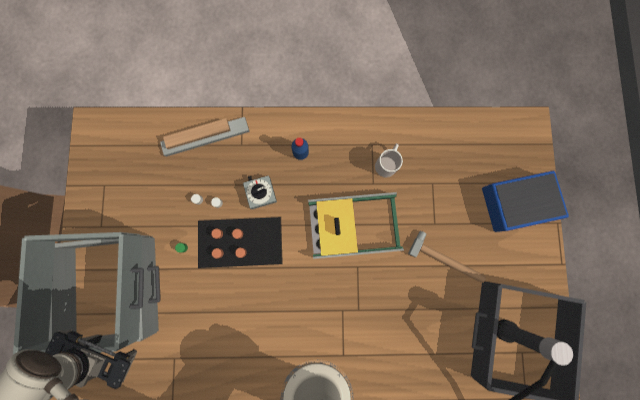

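View pics/scene0.png

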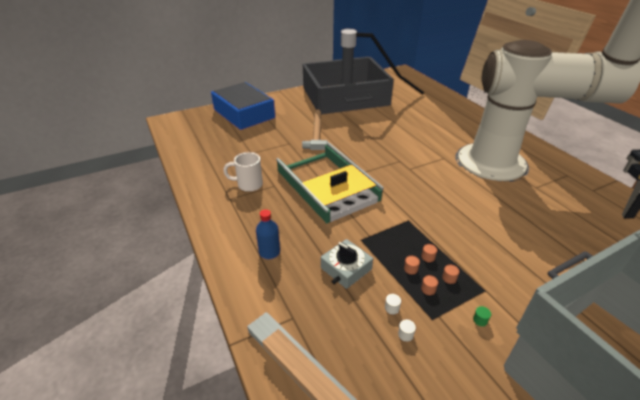

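View pics/wrist0.png

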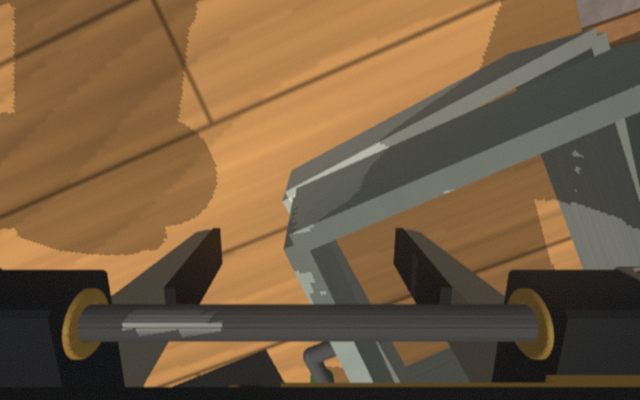

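The top view shows four copper chills on the mat at about (217,234), (237,234), (217,253) and (240,253). White decoys are at (196,199) and (216,202), and a green one at (181,247). The dial is at (259,191), the cover handle at (337,226), the oil bottle at (300,148), the mug at (390,160) and the hammer head at (417,243). I'll zoom in and build helpers.

```bash
cat > h.py <<'E'
from rig import r, command_gripper, optics
import numpy as np, cv2
from scipy.spatial.transform import Rotation as Rn
def ray(c,u,v,z):
    """pixel -> world point on plane z"""
    K,R,t=c["intrinsics"],c["R"],c["t"]
    o=-R.T@t; d=R.T@np.linalg.inv(K)@np.array([u,v,1.])
    return o+d*(z-o[2])/d[2]
def cloud(c):
    K,R,t=c["intrinsics"],c["R"],c["t"]; z=c["z_map"].astype(float)
    v,u=np.mgrid[:z.shape[0],:z.shape[1]]
    P=np.stack([(u-K[0,2])/K[0,0]*z,(v-K[1,2])/K[1,1]*z,z],-1)
    W=(P-t)@R; W[z<=0]=np.nan
    return W
def proj(c,X):
    p=c["R"]@np.asarray(X,float)+c["t"]; p=c["intrinsics"]@p; return p[:2]/p[2]
def down(yaw):
    """tool down, jaw (tool y) direction at angle yaw in world xy"""
    # tool z=-Z, tool y=(cos,sin,0), x = y cross z
    y=np.array([np.cos(yaw),np.sin(yaw),0]);z=np.array([0,0,-1.]);x=np.cross(y,z)
    return Rn.from_matrix(np.stack([x,y,z],1)).as_quat()
def st(*k):
    s=r.read_state()
    print("t %.1f"%s["clock"],"tcp",np.round(s["tool_pos"],4),"F",np.round(s["force"],1),"T",np.round(s["torque"],2),"open %.3f"%s["opening"])
    return s
def chills(c,lo=0.02,hi=0.06):
    hsv=cv2.cvtColor(c["color"],cv2.COLOR_BGR2HSV)
    m=((hsv[...,0]<12)|(hsv[...,0]>172))&(hsv[...,1]>90)&(hsv[...,2]>90)
    W=cloud(c); m&=(W[...,2]>lo)&(W[...,2]<hi)
    n,l,s,ce=cv2.connectedComponentsWithStats(m.astype(np.uint8))
    out=[]
    for i in range(1,n):
        if s[i,4]<12: continue
        out.append((ce[i],s[i,4],W[l==i]))
    return out
E
python3 - <<'E'
from h import *
c=optics.capture("top"); W=cloud(c)
for p,a,w in chills(c): 
    top=w[w[:,2]>np.nanmax(w[:,2])-.006]
    print(p.round(1),a,w[:,2].min().round(3),w[:,2].max().round(3),top.mean(0).round(4), ((top.min(0)+top.max(0))/2).round(4))
for n,(u,v) in dict(dial=(259,191),handle=(337,225),w1=(196,199),w2=(216,202),bench=(280,300),oil=(299,142),mug=(390,160),ham=(417,243),cover=(340,245)).items(): print(n,W[v,u].round(4))
cv2.imwrite("pics/topz.png",cv2.resize(c["color"][120:280,160:440],None,fx=2.85,fy=2.85,interpolation=cv2.INTER_CUBIC))
R,t=optics.capture("wrist")["R"],optics.capture("wrist")["t"]
s=r.read_state(); T=Rn.from_quat(s["ee_rot"]).as_matrix()
print("cam in tool",(T.T@(-R.T@t-s["tool_pos"])).round(4),(R@T).round(3).tolist())
E
```

```text
[216.2 232.5] 78 0.022 0.035 [0.5285 0.3239 0.0308] [0.5277 0.3242 0.0318]
[236.7 232.9] 75 0.021 0.035 [0.5256 0.2571 0.0309] [0.5254 0.2576 0.0319]
[240.1 251.7] 76 0.024 0.038 [0.4631 0.2451 0.0337] [0.4651 0.2443 0.0347]
[216.5 252.5] 78 0.021 0.035 [0.4638 0.3196 0.0317] [0.4628 0.3219 0.0325]
dial [0.6578 0.1795 0.0716]
handle [ 0.5448 -0.0703  0.082 ]
w1 [0.6394 0.394  0.0306]
w2 [0.6288 0.3277 0.0303]
bench [0.3059 0.1164 0.    ]
oil [0.8021 0.0477 0.133 ]
mug [ 0.7751 -0.2643  0.0061]
ham [ 0.4865 -0.339   0.0255]
cover [ 0.4823 -0.0813  0.0457]
cam in tool [ 6.92e-02 -1.00e-04 -1.70e-01] [[0.0, 1.0, -0.0], [-0.969, 0.0, -0.245], [-0.245, 0.0, 0.969]]
```

View pics/topz.png

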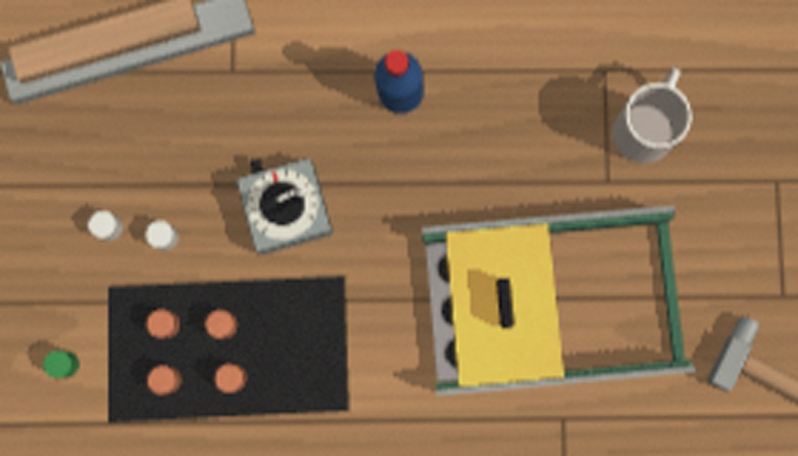

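Run:
```python
from h import *
r.move_pose([0.58,0.10,0.28],down(np.pi/2)); st()
c=optics.capture("wrist"); np.savez("w1.npz",**c); cv2.imwrite("pics/w1.png",c["color"])
W=cloud(c)
for p,a,w in chills(c): 
    top=w[w[:,2]>np.nanmedian(w[:,2])-.003]
    print(p.round(1),a,w[:,2].min().round(3),w[:,2].max().round(3),top.mean(0).round(4), ((top.min(0)+top.max(0))/2).round(4))
```

```text
t 2.3 tcp [0.5797 0.1008 0.2799] F [-0.1  0.5 -0. ] T [0.06 0.02 0.09] open 1.001
[432.9  67.8] 678 0.02 0.032 [0.4601 0.2469 0.03  ] [0.4596 0.2473 0.0296]
[498.4  66.5] 714 0.02 0.033 [0.4586 0.323  0.03  ] [0.4584 0.3232 0.0299]
[438.1 122.1] 613 0.02 0.033 [0.5219 0.2589 0.0299] [0.5217 0.2592 0.0298]
[493.7 123. ] 641 0.02 0.033 [0.5229 0.3263 0.03  ] [0.5229 0.3269 0.0298]
[381.3 258.3] 38 0.04 0.049 [0.6926 0.1963 0.0419] [0.6917 0.1964 0.0446]
```

View pics/w1.png

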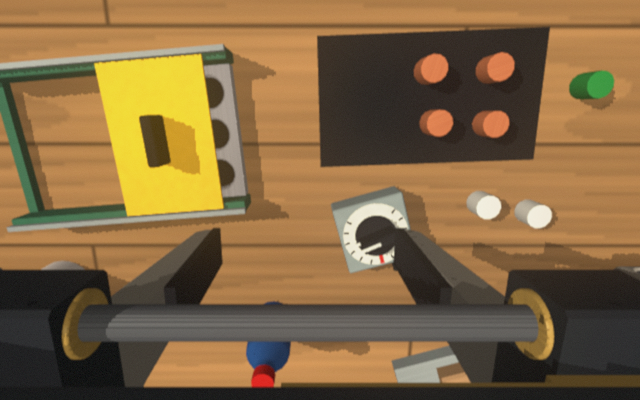

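The wrist view shows the whole job: dial at (375,238), handle at (153,140), open pocket edges near (215,130), and chills at (432,68), (497,67), (437,123) and (492,124). Next I'll fit the core box and dial.

```bash
cat >> h.py <<'E'
def rect(W,m):
    P=W[m][:,:2]; P=P[np.isfinite(P).all(1)]
    c,s,a=cv2.minAreaRect((P*1000).astype(np.float32)); return np.round(c,1),np.round(s,1),round(a,2),len(P)
def fit(c):
    hsv=cv2.cvtColor(c["color"],cv2.COLOR_BGR2HSV); W=cloud(c); Z=W[...,2]
    y=(hsv[...,0]>20)&(hsv[...,0]<35)&(hsv[...,1]>150)&(Z>.036)&(Z<.056)
    print("cover",rect(W,y))
    g=(hsv[...,0]>45)&(hsv[...,0]<90)&(hsv[...,1]>60)&(Z>.044)&(Z<.056)&(W[...,1]<.15)
    g=cv2.morphologyEx(g.astype(np.uint8),cv2.MORPH_OPEN,np.ones((2,2)))>0
    print("green",rect(W,g))
    h=(hsv[...,2]<90)&(Z>.072)&(Z<.09)&(W[...,1]<.08)&(W[...,0]<.62)
    h=cv2.morphologyEx(h.astype(np.uint8),cv2.MORPH_OPEN,np.ones((2,2)))>0
    print("handle",rect(W,h))
    near=(abs(W[...,0]-.655)<.05)&(abs(W[...,1]-.18)<.05)
    b=near&(Z>.035)&(Z<.046); print("ctl",rect(W,b))
    k=near&(Z>.066)&(Z<.08)&(hsv[...,2]<120); print("knob",rect(W,k))
    kk=near&(Z>.066)&(Z<.08); print("knob+white",rect(W,kk))
    rd=near&((hsv[...,0]<10)|(hsv[...,0]>170))&(hsv[...,1]>120)&(Z<.05); print("red",rect(W,rd),np.nanmean(W[rd],0))
    kc=np.nanmean(W[kk],0)
    wh=kk&(hsv[...,1]<60)&(hsv[...,2]>140); print("white",np.nanmean(W[wh],0),wh.sum(),"knobmean",kc)
E
python3 - <<'E'
from h import *
c=dict(np.load("w1.npz")); fit(c)
cv2.imwrite("pics/w1d.png",cv2.resize(c["color"][170:290,310:440],None,fx=5,fy=5,interpolation=cv2.INTER_CUBIC))
E
```

```text
cover (array([541.6, -71.3]), array([179. , 125.5]), 4.58, 14713)
green (array([0., 0.]), array([0., 0.]), 0.0, 0)
handle (array([543.4, -67.1]), array([55.5, 12.6]), 3.33, 659)
ctl (array([658.8, 186.7]), array([89.9, 89.9]), 15.92, 2757)
knob (array([659.1, 186.2]), array([14.2, 42.9]), 23.84, 339)
knob+white (array([659.5, 185.3]), array([14.2, 44.9]), 23.84, 436)
red (array([690.7, 195.8]), array([15.4,  4.1]), 16.29, 30) [0.6922249  0.19617282 0.04199029]
white [0.66484886 0.17642267 0.07370899] 88 knobmean [0.65843846 0.18443524 0.07222651]
```

View pics/w1d.png

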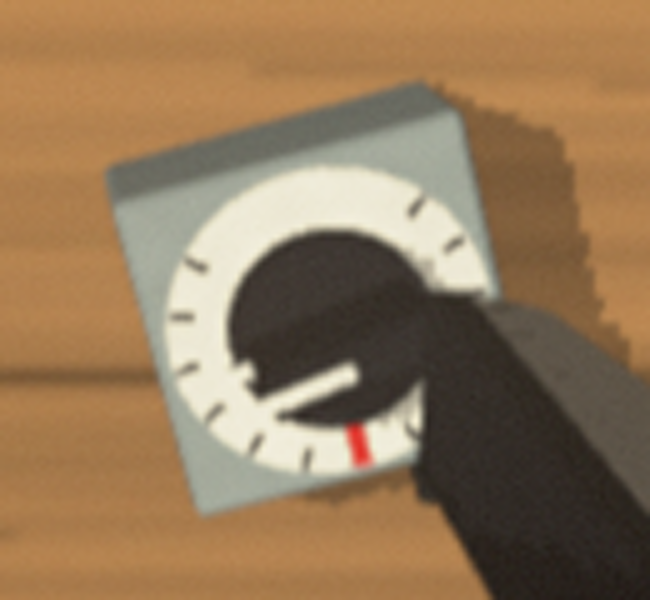

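Dial box centre is (0.659, 0.186), yaw 15.9°. The bar points at -66.2°, so the dial reads about 1.43 rad clockwise. I'll grip it and turn it.

Run:
```python
from h import *
command_gripper(0.5,effort=15)
a=np.radians(23.8); b=np.radians(15.95+90); P=[.6588,.1862]
r.move_pose([*P,.12],down(a)); 
c=optics.capture("wrist"); cv2.imwrite("pics/w2.png",c["color"])
r.move_l([*P,.050],v=.1); st()
command_gripper(0.0,effort=15); st()
for f in (.5,1): 
    q=r.solve_ik([*P,.050],down(a+(b-a)*f)); print(q.round(2)); r.move_pose([*P,.050],down(a+(b-a)*f)); st()
```

```text
t 5.3 tcp [0.6594 0.1863 0.0507] F [0.1 0.2 0.6] T [-0.03  0.01 -0.01] open 0.500
t 5.8 tcp [0.6604 0.1867 0.0505] F [ 5.3  3.6 -3.4] T [ 0.28 -0.81  0.06] open 0.148
[ 0.1   0.59  1.38 -0.    1.17 -1.03]
t 6.6 tcp [0.6603 0.1866 0.0505] F [ 4.5  2.4 -2.1] T [ 0.23 -0.84  0.06] open 0.148
[ 0.1   0.59  1.38 -0.    1.17 -1.75]
t 7.3 tcp [0.6603 0.1865 0.0505] F [ 4.6  1.9 -2.9] T [ 0.35 -0.82  0.11] open 0.156
```

View pics/w2.png

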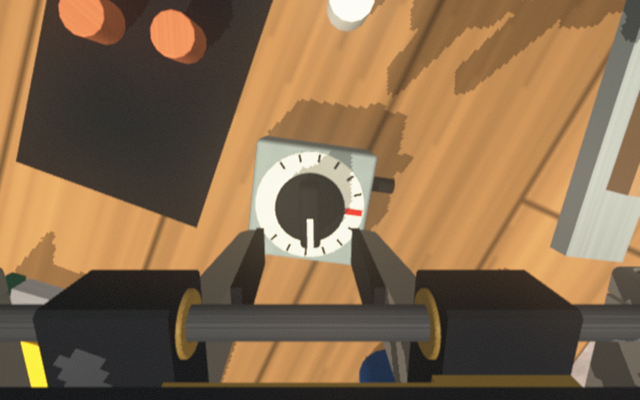

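Run:
```python
from h import *
command_gripper(0.5); st()
r.move_l([.6588,.1862,.13],v=.15)
c=optics.capture("wrist"); np.savez("w3.npz",**c); cv2.imwrite("pics/w3.png",c["color"]); fit(c)
W=cloud(c); print(W[...,2][200:230,290:320].mean())
```

```text
t 7.9 tcp [0.6587 0.1862 0.05  ] F [ 1.1 -0.5  0.1] T [ 0.05 -0.02  0.02] open 0.500
cover (array([597.6, -27.7]), array([59.2, 48.3]), 4.73, 5518)
green (array([0., 0.]), array([0., 0.]), 0.0, 0)
handle (array([0., 0.]), array([0., 0.]), 0.0, 0)
ctl (array([659.5, 186.6]), array([89.9, 90.2]), 15.85, 7882)
knob (array([659. , 186.5]), array([42.9, 13.8]), 16.29, 1000)
knob+white (array([660.5, 187. ]), array([46. , 13.8]), 16.29, 1237)
red (array([697.1, 197.3]), array([1.8, 3.2]), 16.26, 10) [0.69709702 0.19726447 0.0420986 ]
white [0.67110118 0.18977174 0.07360124] 219 knobmean [0.65858918 0.18661532 0.07264363]
nan
```

View pics/w3.png

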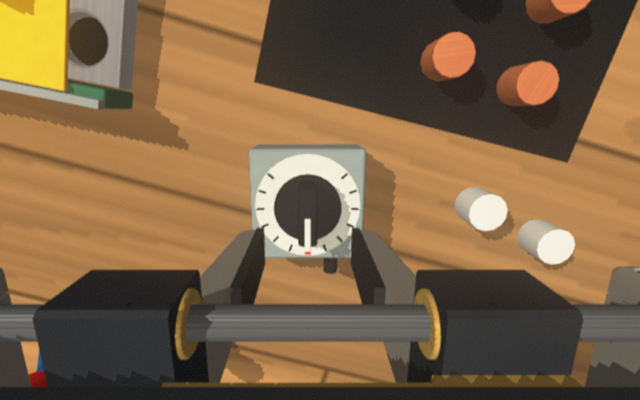

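The dial pointer at (307,235) lines up with the red mark at (307,253): bar 16.3°, box 15.9°. On to the cover.

Run:
```python
from h import *
y=np.radians(94.6)
r.move_pose([.5434,-.0675,.17],down(y))
c=optics.capture("wrist"); np.savez("w4.npz",**c); cv2.imwrite("pics/w4.png",c["color"]); fit(c)
```

```text
cover (array([541.1, -69.4]), array([177.9, 121. ]), 4.74, 23448)
green (array([0., 0.]), array([0., 0.]), 0.0, 0)
handle (array([545.8, -67.8]), array([66.7, 12.6]), 5.26, 1077)
ctl (array([640.9, 216.8]), array([94.7, 43.6]), 37.41, 1102)
knob (array([666.1, 190.3]), array([25.7,  9.5]), 12.36, 118)
knob+white (array([668. , 191.6]), array([29.5,  9.5]), 7.05, 194)
red (array([0., 0.]), array([0., 0.]), 0.0, 0) [nan nan nan]
white [0.67307893 0.19079156 0.0739208 ] 57 knobmean [0.66855215 0.19106796 0.07355698]h.py:53: RuntimeWarning: Mean of empty slice
  rd=near&((hsv[...,0]<10)|(hsv[...,0]>170))&(hsv[...,1]>120)&(Z<.05); print("red",rect(W,rd),np.nanmean(W[rd],0))
```

View pics/w4.png

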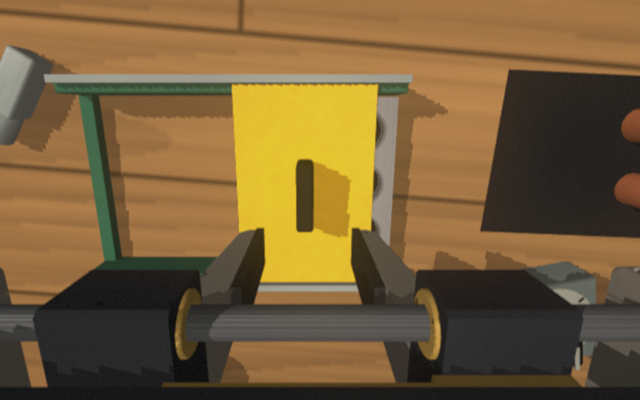

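Run:
```python
from h import *
a=np.radians(4.74); y=a+np.pi/2; d=np.array([np.sin(a),-np.cos(a),0])
P=np.array([.5415,-.0685,.052])
r.move_pose(P+[0,0,.06],down(y)); r.move_l(P,v=.1); s=st()
command_gripper(0.0,effort=30); s0=st()
L=0.128
r.move_l(P+d*L,v=.1); st()
while L<.175:
    L+=.003; r.move_l(P+d*L,v=.05); s=r.read_state(); f=-s["force"]@d; print(round(L,3),np.round(f,1),np.round(s["tool_pos"],4),s["force"].round(1))
    if f>14: break
```

```text
t 10.9 tcp [ 0.5422 -0.0687  0.0528] F [0.7 0.3 0.2] T [ 0.01  0.02 -0.01] open 0.501
t 11.5 tcp [ 0.5417 -0.0687  0.0522] F [-0.4 -0.8  1.8] T [-0.05  0.06 -0.02] open 0.148
t 12.9 tcp [ 0.5522 -0.1979  0.0522] F [-1.3 -2.2  4.7] T [-0.16  0.2  -0.01] open 0.148
0.131 -1.7 [ 0.5523 -0.1999  0.0522] [-1.3 -1.8  5. ]
0.134 1.1 [ 0.5526 -0.2026  0.0522] [-1.9  0.9  4.7]
0.137 -0.3 [ 0.5528 -0.2055  0.0523] [-1.4 -0.4  5.3]
0.14 0.7 [ 0.5531 -0.2085  0.0523] [-2.4  0.5  5.8]
0.143 4.7 [ 0.5532 -0.2101  0.0522] [-2.4  4.5  7.7]
0.146 14.5 [ 0.5531 -0.2101  0.0522] [-3.  14.2 12.5]
```

Run:
```python
from h import *
a=np.radians(4.74); y=a+np.pi/2
command_gripper(0.5); s=st(); p=s["tool_pos"]
r.move_l([p[0],p[1],.15],v=.15)
r.move_pose([.50,.04,.22],down(y)); st()
c=optics.capture("wrist"); np.savez("w5.npz",**c); cv2.imwrite("pics/w5.png",c["color"]); fit(c)
W=cloud(c); Z=W[...,2]
g=cv2.cvtColor(c["color"],cv2.COLOR_BGR2GRAY)
O=np.array([.5399,-.0507]); R2=np.array([[np.cos(a),-np.sin(a)],[np.sin(a),np.cos(a)]])
L=(W[...,:2]-O)@R2
top=(abs(Z-.02)<.004)&(abs(L[...,0])<.1)&(abs(L[...,1])<.1); print("block",rect(W,top))
fl=(Z>.000)&(Z<.013)&(abs(L[...,0])<.075)&(abs(L[...,1])<.06)
for i,(x,yy) in enumerate([(-50,-35),(0,-35),(50,-35),(-50,35),(0,35),(50,35)]):
    Q=np.array([x,yy])/1000; m=(np.linalg.norm(L-Q,axis=-1)<.03)
    hole=m&(Z<.013); tp=m&(abs(Z-.02)<.003)
    print(i,proj(c,[*(O+R2@Q),.02]).round(), "floor mean",(np.nanmean(L[hole],0)*1000).round(1),hole.sum(),np.nanmedian(Z[hole]).round(4), "top",np.nanmedian(Z[tp]).round(4))
for p,ar,w in chills(c): 
    t=w[w[:,2]>np.nanmedian(w[:,2])-.003]
    print(p.round(1),ar,t.mean(0).round(4), ((t.min(0)+t.max(0))/2).round(4))
```

```text
t 15.0 tcp [ 0.5535 -0.2142  0.0519] F [-0.2  0.4  0.1] T [ 0.06 -0.01 -0.02] open 0.499
t 16.9 tcp [0.5001 0.0392 0.2194] F [-0.5  0.2 -0.6] T [0.03 0.02 0.03] open 0.497
cover (array([ 553.2, -212.5]), array([179.4, 127. ]), 4.5, 15307)
green (array([0., 0.]), array([0., 0.]), 0.0, 0)
handle (array([ 560.4, -209.5]), array([22.9, 72.7]), 80.74, 964)
ctl (array([0., 0.]), array([0., 0.]), 0.0, 0)
knob (array([0., 0.]), array([0., 0.]), 0.0, 0)
knob+white (array([0., 0.]), array([0., 0.]), 0.0, 0)
red (array([0., 0.]), array([0., 0.]), 0.0, 0) [nan nan nan]
white [nan nan nan] 0 knobmean [nan nan nan]
block (array([539.2, -65.7]), array([189.9, 165.9]), 4.64, 9943)
0 [189. 162.] floor mean [-50.  -37.4] 870 0.0066 top 0.0198
1 [193. 206.] floor mean [  1.1 -37.4] 782 0.0067 top 0.0198
2 [197. 248.] floor mean [ 52.2 -37.5] 703 0.0067 top 0.0198
3 [254. 161.] floor mean [-49.8  34.3] 893 0.0066 top 0.0199
4 [256. 206.] floor mean [ 1.2 34.1] 797 0.0066 top 0.0199
5 [257. 248.] floor mean [52.9 46.3] 181 0.0067 top 0.0199
[505. 157.] 822 [0.4597 0.2464 0.03  ] [0.4599 0.247  0.0298]
[575.7 161.5] 875 [0.4582 0.3224 0.03  ] [0.4581 0.3234 0.0296]
[503.4 213.5] 747 [0.5214 0.2584 0.03  ] [0.5217 0.2592 0.0298]
[562.8 219.2] 777 [0.5226 0.3258 0.0301] [0.5227 0.3269 0.0297]h.py:53: RuntimeWarning: Mean of empty slice
  rd=near&((hsv[...,0]<10)|(hsv[...,0]>170))&(hsv[...,1]>120)&(Z<.05); print("red",rect(W,rd),np.nanmean(W[rd],0))
h.py:54: RuntimeWarning: Mean of empty slice
  kc=np.nanmean(W[kk],0)
h.py:55: RuntimeWarning: Mean of empty slice
  wh=kk&(hsv[...,1]<60)&(hsv[...,2]>140); print("white",np.nanmean(W[wh],0),wh.sum(),"knobmean",kc)
```

View pics/w5.png

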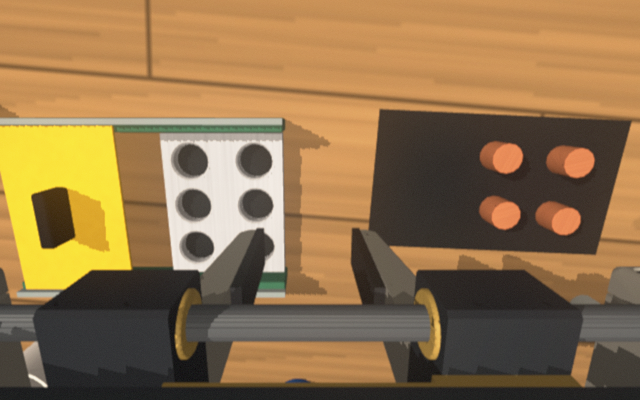

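The cover is fully open and its handle is at (53,217). All six pockets are empty, in columns at about x=193 and x=256. I'll refine the pocket rims and chill tops by rectifying the image.

```bash
cat >> h.py <<'E'
def rectify(c,x0,y0,z,n=300,s=.0005):
    """patch centred at (x0,y0) on plane z; columns=+x, rows=+y"""
    src=np.float32([proj(c,[x0+dx*s*n/2,y0+dy*s*n/2,z]) for dx,dy in((-1,-1),(1,-1),(1,1),(-1,1))])
    H=cv2.getPerspectiveTransform(src,np.float32([[0,0],[n,0],[n,n],[0,n]]))
    return cv2.warpPerspective(c["color"],H,(n,n),flags=cv2.INTER_CUBIC)
E
python3 - <<'E'
from h import *
c=dict(np.load("w5.npz")); a=np.radians(4.74)
O=np.array([.5399,-.0507])
im=rectify(c,*O,.02,n=400); cv2.imwrite("pics/rp.png",cv2.resize(im,(600,600)))
g=cv2.medianBlur(cv2.cvtColor(im,cv2.COLOR_BGR2GRAY),5)
ci=cv2.HoughCircles(g,cv2.HOUGH_GRADIENT,1,60,param1=80,param2=12,minRadius=35,maxRadius=41)
R2=np.array([[np.cos(a),-np.sin(a)],[np.sin(a),np.cos(a)]])
for u,v,rad in ci[0]:
    p=(np.array([u,v])-200)*.0005; print((p@R2*1000).round(1),rad*.5)
im=rectify(c,.49,.285,.03,n=400); cv2.imwrite("pics/rc.png",cv2.resize(im,(600,600)))
g=cv2.medianBlur(im[...,2],5)
ci=cv2.HoughCircles(g,cv2.HOUGH_GRADIENT,1,40,param1=80,param2=10,minRadius=29,maxRadius=35)
for u,v,rad in ci[0]: print(np.array([.49,.285])+(np.array([u,v])-200)*.0005,rad*.5)
E
```

```text
[-50.1  34.5] 19.65
[-0.4 34.4] 19.65
[-50.7 -33.7] 18.3
[ -0.7 -35.3] 19.65
[ 50.  -35.5] 20.2
[49.3 34.3] 19.65
[0.46025 0.24725] 15.7
[0.52375 0.32675] 16.05
[0.52275 0.25925] 16.05
[0.45675 0.30275] 14.85
[0.45875 0.32425] 16.15
[0.51675 0.30675] 15.5
```

View pics/rp.png

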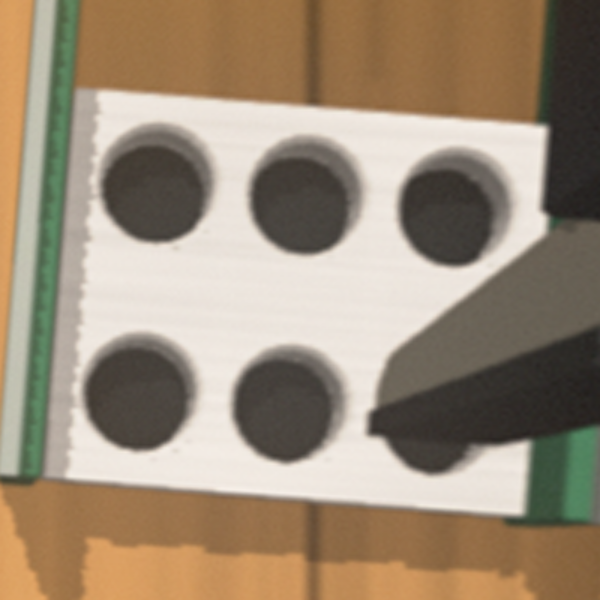

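View pics/rc.png

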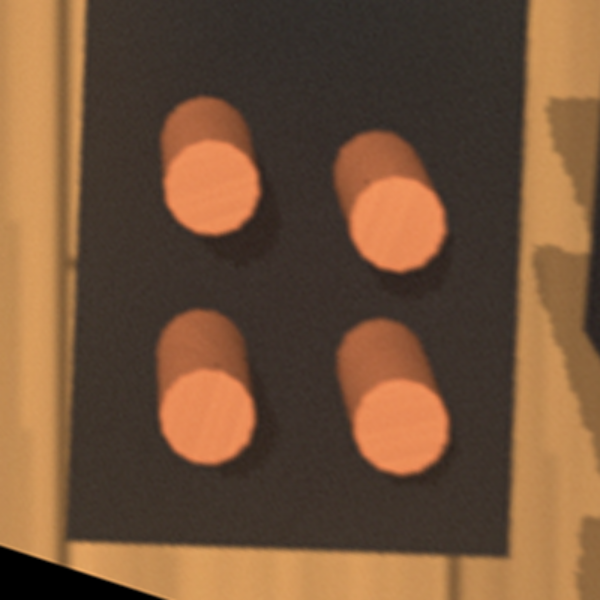

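Pocket rims agree with my core-box pose within about 0.5 mm (origin near (0.5396, -0.0511), yaw 4.74°), and the chill tops are resolved at 16 mm radius. Now picking the first chill, with a check at the approach height.

```bash
cat >> h.py <<'E'
A=np.radians(4.74); O=np.array([.5396,-.0511]); RA=np.array([[np.cos(A),-np.sin(A)],[np.sin(A),np.cos(A)]])
POCK=[(-50,-35),(0,-35),(50,-35),(-50,35),(0,35),(50,35)]
def pocket(i): return O+RA@(np.array(POCK[i])/1000)
def tops(c,z=.030,tol=.0035,near=None):
    """orange discs at height z: list of (centre,radius mm,n)"""
    hsv=cv2.cvtColor(c["color"],cv2.COLOR_BGR2HSV); W=cloud(c)
    m=((hsv[...,0]<16)|(hsv[...,0]>172))&(hsv[...,1]>90)&(hsv[...,2]>90)&(abs(W[...,2]-z)<tol)
    m=cv2.morphologyEx(m.astype(np.uint8),cv2.MORPH_OPEN,np.ones((3,3)))
    n,l,s,ce=cv2.connectedComponentsWithStats(m); out=[]
    for i in range(1,n):
        if s[i,4]<60: continue
        P=W[l==i][:,:2]; (x,y),rad=cv2.minEnclosingCircle((P*1000).astype(np.float32))
        out.append((np.array([x,y])/1000,rad,s[i,4]))
    return out
ZG=.012; YAWP=np.radians(135)
def pick(p,tag,yaw=YAWP,zg=ZG,grip=30):
    command_gripper(.6,effort=grip)
    r.move_pose([*p,.11],down(yaw))
    c=optics.capture("wrist"); cv2.imwrite(f"pics/{tag}.png",c["color"])
    T=[t for t in tops(c)]; print([(t[0].round(4).tolist(),round(t[1],1),int(t[2])) for t in T])
    T=[t for t in T if np.linalg.norm(t[0]-p)<.02 and 14.5<t[1]<18.5]
    if not T: print("NOT FOUND"); return None
    q=T[0][0]; print("refined",q.round(4),"from",np.round(p,4))
    if np.linalg.norm(q-p)>.002: r.move_l([*q,.11],v=.15)
    r.move_l([*q,zg],v=.12)
    command_gripper(0,effort=grip); st()
    r.move_l([*q,.10],v=.15); s=st()
    if s["opening"]<.31 or s["opening"]>.39: print("BAD GRIP"); return None
    return q
def place(i,tag,zrel=.0225):
    p=pocket(i); y=A+np.pi/2
    r.move_pose([*p,.10],down(y))
    r.move_l([*p,.045],v=.15); r.move_l([*p,zrel],v=.06); s=st()
    if s["force"][2]>8: print("RESISTANCE"); return False
    command_gripper(.5); st()
    r.move_l([*p,.11],v=.15)
    c=optics.capture("wrist"); cv2.imwrite(f"pics/{tag}.png",c["color"])
    print("seated?",[(((t[0]-O)@RA*1000).round(1).tolist(),round(t[1],1),int(t[2])) for t in tops(c,z=.036)])
    return True
E
python3 - <<'E'
from h import *
q=pick([.4602,.2472],"p0")
if q is not None: place(4,"q0")
E
```

```text
[([0.46, 0.2471], 15.8, 1279), ([0.5216, 0.2596], 16.0, 939)]
refined [0.46   0.2471] from [0.4602 0.2472]
t 19.7 tcp [0.4603 0.2473 0.0125] F [-0.8 -0.1  3.2] T [0.09 0.16 0.03] open 0.338
t 20.4 tcp [0.4592 0.2469 0.0989] F [-0.3 -0.2 -2.4] T [ 0.06  0.04 -0.01] open 0.336
t 22.6 tcp [ 0.5365 -0.0162  0.0222] F [ 0.3 -0.5 -2.1] T [ 0.02 -0.05  0.05] open 0.341
t 23.0 tcp [ 0.537  -0.0163  0.0228] F [-1.1  0.3 -0.9] T [ 0.02  0.03 -0.02] open 0.502
seated? [([-0.6, 35.2], 15.9, 1373)]
```

View pics/q0.png

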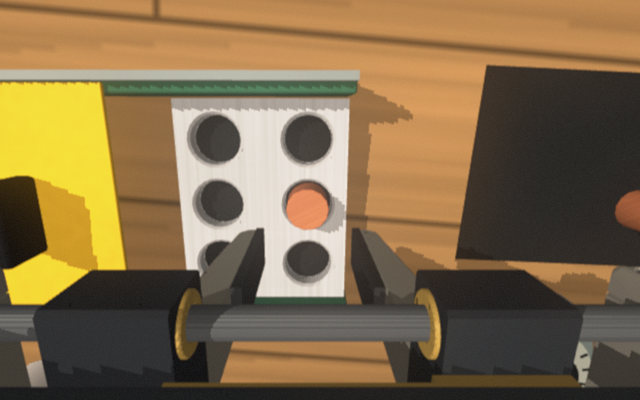

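View pics/p0.png

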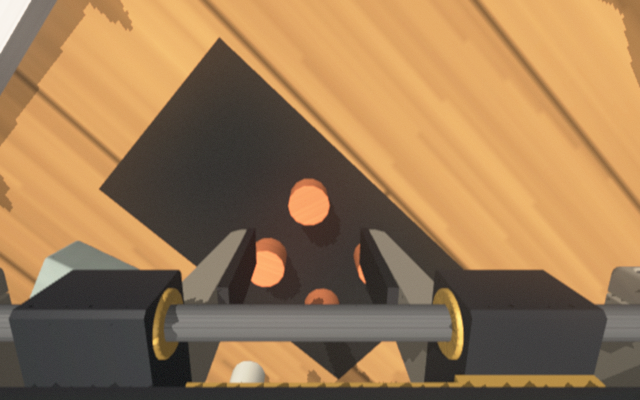

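The first chill is seated in pocket 4 at (307,205), with its top at 36 mm. I'll do the rest the same way.

Run:
```python
from h import *
for k,(p,i) in enumerate([([.5225,.2594],3),([.4587,.3240],5),([.5236,.3268],1)],1):
    q=pick(p,f"p{k}")
    if q is None or not place(i,f"q{k}"): break
```

```text
[([0.522, 0.2594], 16.0, 1251), ([0.4587, 0.3233], 15.9, 1330), ([0.527, 0.324], 14.7, 344)]
refined [0.522  0.2594] from [0.5225 0.2594]
t 26.7 tcp [0.5223 0.2595 0.0125] F [-0.7  0.3  3.2] T [ 0.02  0.12 -0.06] open 0.342
t 27.4 tcp [0.5211 0.2592 0.0988] F [ 0.1  0.8 -2.1] T [0.1  0.05 0.01] open 0.342
t 29.5 tcp [ 0.4866 -0.0203  0.0222] F [ 0.3  0.2 -1.7] T [ 0.02 -0.04  0.01] open 0.338
t 29.9 tcp [ 0.4872 -0.0204  0.0228] F [ 0.5 -0.2  0.2] T [ 0.07  0.01 -0.02] open 0.495
seated? [([-50.7, 35.2], 15.8, 1365), ([-0.7, 35.4], 16.0, 1204)]
[([0.4586, 0.3237], 16.0, 1294), ([0.5222, 0.328], 15.8, 559)]
refined [0.4586 0.3237] from [0.4587 0.324 ]
t 33.9 tcp [0.4589 0.3238 0.0125] F [-0.1  0.2  2.5] T [ 0.01  0.09 -0.02] open 0.340
t 34.6 tcp [0.4577 0.3233 0.0988] F [-0.   0.9 -2.1] T [ 0.04  0.1  -0.03] open 0.340
t 37.0 tcp [ 0.5863 -0.0121  0.0222] F [ 0.6  0.6 -1.3] T [ 0.08 -0.01  0.01] open 0.338
t 37.4 tcp [ 0.5868 -0.0122  0.0229] F [0.5 0.9 0.5] T [ 0.01 -0.01  0.03] open 0.499
seated? [([-50.3, 35.2], 15.8, 1817), ([-0.3, 35.2], 15.9, 1558), ([49.3, 35.3], 15.9, 1362)]
[([0.5554, 0.3701], 15.9, 1131)]
NOT FOUND
```

The last chill has been knocked to about (0.555, 0.370). I'll check it's still upright and has clear space around it.

Run:
```python
from h import *
c=optics.capture("top"); cv2.imwrite("pics/t3.png",cv2.resize(c["color"][120:280,160:440],None,fx=2.85,fy=2.85,interpolation=cv2.INTER_CUBIC))
```

```text
(no output)
```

View pics/p3.png

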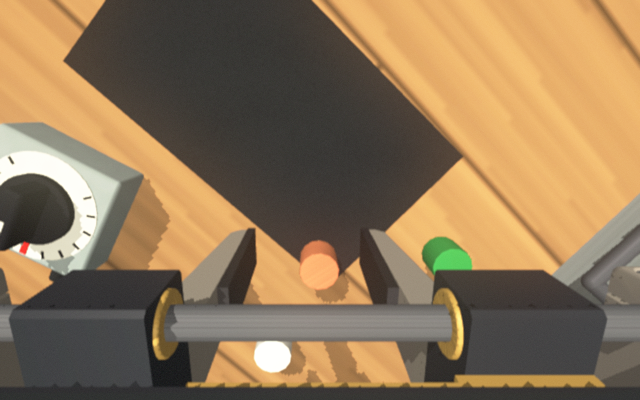

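View pics/t3.png

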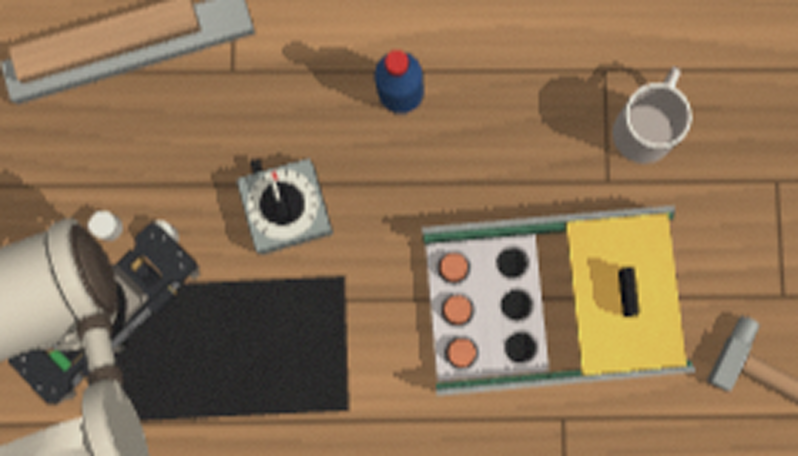

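It's upright, at (318,265) in the wrist view, and the decoys are more than 80 mm away. Picking it from there.

Run:
```python
from h import *
q=pick([.5550,.3700],"p4")
if q is not None: place(1,"q4")
```

```text
[([0.5556, 0.3705], 15.9, 1308)]
refined [0.5556 0.3705] from [0.555 0.37 ]
t 42.0 tcp [0.5559 0.3707 0.0126] F [-0.3 -0.2  2.2] T [0.03 0.09 0.04] open 0.334
t 42.7 tcp [0.5547 0.3701 0.0987] F [ 0.6  0.1 -2.5] T [ 0.01  0.04 -0.02] open 0.342
t 45.4 tcp [ 0.5422 -0.0859  0.0222] F [-0.8 -0.  -2.1] T [ 0.03 -0.05 -0.03] open 0.342
t 45.9 tcp [ 0.5428 -0.0861  0.0229] F [-0.1 -1.5 -0.1] T [-0.02 -0.03 -0.  ] open 0.496
seated? [([-50.5, 35.2], 16.0, 1578), ([-0.6, -34.7], 15.9, 1368), ([-0.4, 35.1], 16.0, 1385), ([42.1, 41.5], 10.9, 215)]
```

View pics/q4.png

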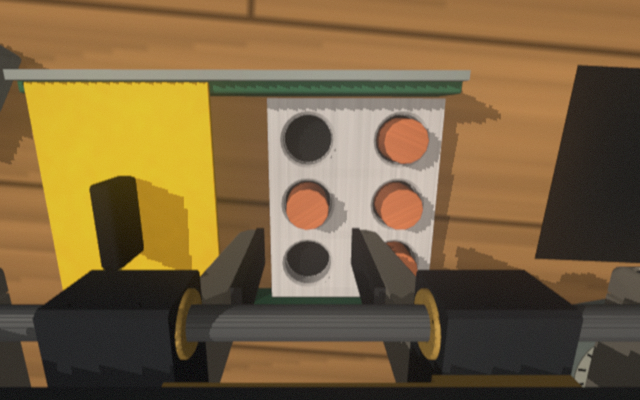

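All four are seated, with tops at 36 mm within 1 mm of the pocket centres. Shutting the cover.

Run:
```python
from h import *
a=A; y=a+np.pi/2; d=np.array([-np.sin(a),np.cos(a),0])
P=np.array([.5528,-.2105,.052])
r.move_pose(P+[0,0,.07],down(y)); c=optics.capture("wrist"); cv2.imwrite("pics/c0.png",c["color"]); fit(c)
r.move_l(P,v=.1); st()
command_gripper(0.0,effort=30); st()
L=0
while L<.17:
    L+=.03 if L<.148 else .003
    r.move_l(P+d*L,v=.1 if L<.148 else .05); s=r.read_state(); f=-s["force"]@d; print(round(L,3),np.round(f,1),np.round(s["tool_pos"],4),s["force"].round(1))
    if f>14: break
command_gripper(.5); s=st()
r.move_l([*s["tool_pos"][:2],.13],v=.15)
c=optics.capture("wrist"); cv2.imwrite("pics/c1.png",c["color"]); fit(c)
```

```text
cover (array([ 547.4, -210.9]), array([168.4, 124.1]), 4.5, 29475)
green (array([0., 0.]), array([0., 0.]), 0.0, 0)
handle (array([ 559.2, -207.9]), array([70.5, 14.1]), 5.08, 1595)
ctl (array([0., 0.]), array([0., 0.]), 0.0, 0)
knob (array([0., 0.]), array([0., 0.]), 0.0, 0)
knob+white (array([0., 0.]), array([0., 0.]), 0.0, 0)
red (array([0., 0.]), array([0., 0.]), 0.0, 0) [nan nan nan]
white [nan nan nan] 0 knobmean [nan nan nan]
t 48.1 tcp [ 0.5533 -0.2108  0.0527] F [ 0.5 -0.1  0.5] T [0.03 0.06 0.03] open 0.504
t 48.7 tcp [ 0.5529 -0.2101  0.0522] F [-0.4  2.6  3.6] T [ 0.5   0.08 -0.04] open 0.148
0.03 -1.6 [ 0.5504 -0.1794  0.0522] [-0.7  1.5  3.3]
0.06 -1.7 [ 0.5479 -0.1497  0.0522] [-0.5  1.6  4.5]
0.09 -2.0 [ 0.5455 -0.1196  0.0522] [0.1 2.  4.7]
0.12 -2.0 [ 0.543  -0.0892  0.0522] [0.2 2.1 5.9]
0.15 -2.1 [ 0.5406 -0.06    0.0522] [1.8 2.3 5.4]
0.153 0.2 [ 0.5404 -0.0575  0.0522] [3.3 0.  4.7]
0.156 -0.1 [ 0.5402 -0.0546  0.0522] [1.6 0.3 4.7]
0.159 2.3 [ 0.54   -0.0515  0.0522] [ 3.5 -2.   5.1]
0.162 8.7 [ 0.5399 -0.0506  0.0522] [ 2.8 -8.5  2.9]
0.165 20.7 [ 0.5399 -0.05
[... 289 characters left out ...]
.01, 1470)
ctl (array([626.5, 205.5]), array([42.6, 18. ]), 1.92, 72)
knob (array([648.5, 179.3]), array([12.4, 24.1]), 85.18, 403)
knob+white (array([648.5, 179.3]), array([12.4, 24.1]), 85.18, 403)
red (array([0., 0.]), array([0., 0.]), 0.0, 0) [nan nan nan]
white [nan nan nan] 0 knobmean [0.64622827 0.17937747 0.07129232]h.py:53: RuntimeWarning: Mean of empty slice
  rd=near&((hsv[...,0]<10)|(hsv[...,0]>170))&(hsv[...,1]>120)&(Z<.05); print("red",rect(W,rd),np.nanmean(W[rd],0))
h.py:54: RuntimeWarning: Mean of empty slice
  kc=np.nanmean(W[kk],0)
h.py:55: RuntimeWarning: Mean of empty slice
  wh=kk&(hsv[...,1]<60)&(hsv[...,2]>140); print("white",np.nanmean(W[wh],0),wh.sum(),"knobmean",kc)
```

View pics/c1.png

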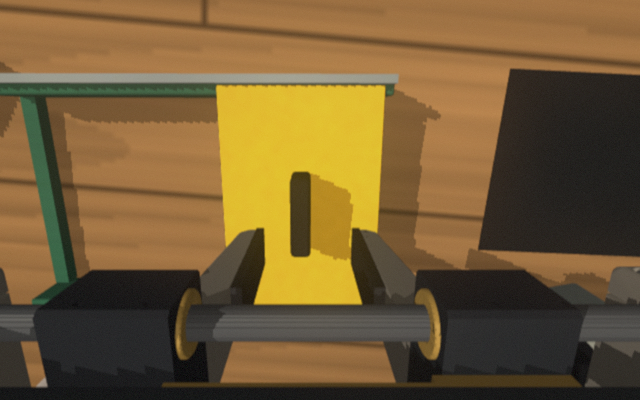

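The cover hit its stop after 0.160 m of travel, and the handle lies over the core box origin. Last overall check, including the dial from the wrist.

```bash
python3 - <<'E' 2>/dev/null
from h import *
r.move_pose([.55,.19,.24],down(np.pi/2)); st()
c=optics.capture("wrist"); cv2.imwrite("pics/f1.png",c["color"]); fit(c)
r.move_pose([.35,.30,.30],down(np.pi/2)); st()
c=optics.capture("top"); cv2.imwrite("pics/f2.png",cv2.resize(c["color"][120:280,160:440],None,fx=2.85,fy=2.85,interpolation=cv2.INTER_CUBIC))
E
```

```text
t 54.9 tcp [0.5496 0.189  0.2387] F [-1.  -0.8  0. ] T [ 0.02  0.04 -0.02] open 0.499
cover (array([540. , -52.7]), array([179.4, 126.3]), 4.53, 16569)
green (array([0., 0.]), array([0., 0.]), 0.0, 0)
handle (array([549.9, -47.5]), array([19., 51.]), 79.21, 556)
ctl (array([659.1, 186.7]), array([90.1, 90. ]), 15.86, 3423)
knob (array([658.4, 186.6]), array([42.4, 14.2]), 16.29, 407)
knob+white (array([660.3, 187.2]), array([46.2, 14.2]), 16.29, 516)
red (array([696.8, 197.9]), array([1.1, 2.8]), 25.08, 5) [0.69686506 0.19828442 0.04195491]
white [0.67106496 0.19008964 0.07348723] 99 knobmean [0.65783683 0.18704457 0.07241443]
t 55.8 tcp [0.3508 0.2994 0.2995] F [ 0.2  0.1 -0.1] T [0.04 0.01 0.02] open 0.502
```

View pics/f1.png

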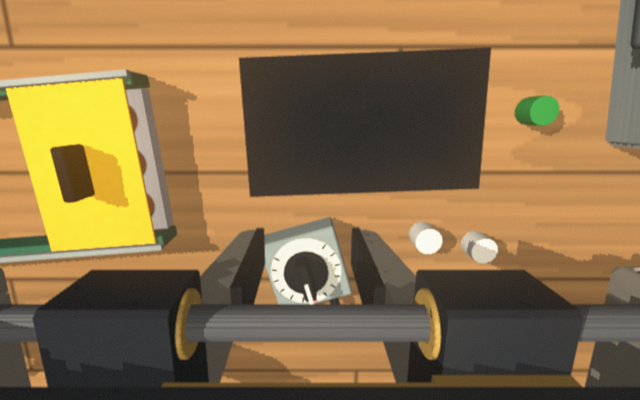

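View pics/f2.png

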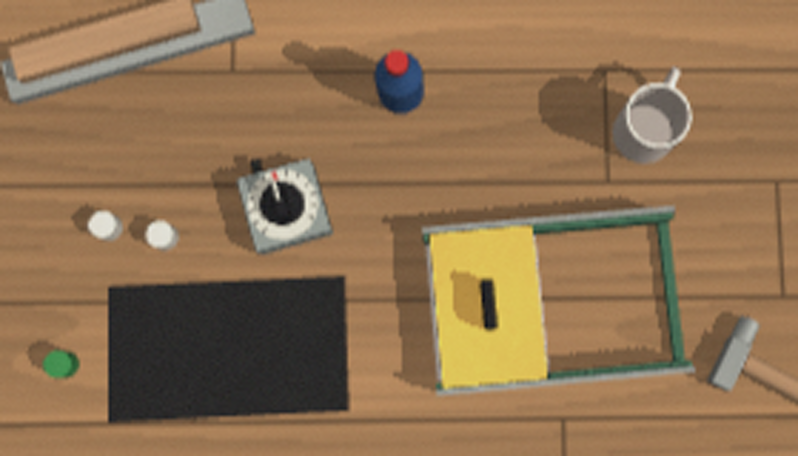

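The cover at (487,305) is shut, the mat is empty, the dial pointer is on the red mark at (277,182), and the bottle, mug and hammer are where they started. Handing in.

Run:
```python
from h import *
print(r.hand_in()); st()
```

```text
the job is handed in; nothing more can be done
None
the job is handed in; nothing more can be done
```

The core box is ready for vibrating and the job is handed in, after about 56 s on the robot's clock. There were four copper chills, and all are now in pockets 1, 3, 4 and 5 under the shut cover.

- **Dial:** I turned it to zero before lifting any chill. At the end the bar measured 16.3° against 15.9° for the box, so it is within about 0.5° of zero.
- **Chills:** After placing, each chill's top was measured at about 36 mm above the bench, within 1 mm of its pocket centre. Chill 4 of 4 had been knocked about 5 cm across the bench; I found it upright and picked it up from there. Pocket 5's chill was partly hidden by a finger in the last picture before closing, but its own placing check was good.
- **Cover:** It opened to its stop and then shut to its stop after 0.160 m of travel. There was about 2 N of drag on the way and no jam.
- **Bystanders:** The hammer, bottle and mug look unmoved in the final top view.

No check failed or disagreed, apart from the green-rail colour fit, which never found the rails; I didn't need it.

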